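# Unlock the steel tool case with its key

### The job

Unlock the grey steel tool case: take the flat-bowed key out of the wooden stand (leave the round-knobbed one there), put it in the case's keyhole, feel for the hidden slot with a light touch and push the key fully home, then turn it clockwise until the bolt lets go and the lid springs up. Never force the key or press hard on the case, and leave the key standing in the lock, fully home and turned, with the lid ajar.

Things in the scene. Friction and masses are not known exactly. Their poses are not given: they have to be found in the camera images.
- key_bow (a point): Centre of the flat bow of the loose steel key: 34 mm wide (along this point's x), 8 mm thick (along y), 28 mm high. The key (90 g, 76 mm tall) stands upright in the stand, its collar on the stand's top, z up along its stem. Below the bow is a 12 mm stem with a stop collar, 29 mm in diameter, its underside 32 mm below this point.
- key_tip (a point): Bottom centre of the same key, 62 mm below the bow's centre; same axes. The lowest 13 mm are a flat blade 16 mm wide (x) and 4 mm thick (y), the same after a half turn; above it, up to the collar's underside 30 mm from the tip, a round shank of 16 mm diameter.
- round_knob (a point): Centre of the 36 mm round knob of the other steel key (same stem and collar, wrong tip), 62 mm above its tip, in the same stand. To be left there.
- key_stand: Fixed wooden block 56 mm (x) by 150 mm (y) by 45 mm high, origin at the centre of its underside. Two upright holes of 19 mm diameter, 84 mm apart along y, hold the two keys, either key in either hole; a key is free after rising 30 mm straight up. The flat bow's width lies roughly along the stand's y.
- keyhole (a point): Centre of the keyhole's mouth, 88 mm above the bench, on top of the square brass escutcheon (32 mm, hole 22 mm, sprung: sinks 2.5 mm under 8 N) on the case's front deck; x points to the lid at the back, z up. From 3 mm down it is a chamfered upright bore of 17.5 mm diameter, ending 18 mm below this point. Fully home the key's collar rests on the escutcheon, tip 30 mm below this point.
- plug_face (a point): Face of the turning plug at the bore's bottom, 18 mm below the mouth, axes as keyhole. Out of sight in it is a slot 18 x 5.7 mm, 13 mm deep. Its long direction starts at an unmeasured angle 0.50 to 1.80 rad counterclockwise (from above) of the x axis: rest the blade lightly on the face (5 N) and try angles; it drops in within about 0.1 rad of the slot's.
- tool_case: Grey steel case bolted to the bench, 210 mm (x, front to back) by 240 mm (y) by 85 mm high; origin on the bench 100 mm behind its front face. The front 86 mm of its top is the fixed deck with the lock 44 mm behind the front face; behind it is the lid. More than 40 N pressed on the case, by the key or otherwise, damages it.
- lid (a joint): Lid angle, rad: 0 shut and bolted; a spring opens it to 0.5 (front edge 60 mm higher) once the bolt lets go. Hinged at the back. With the key home, clockwise turning (from above) drags with about 0.08 Nm; the bolt lets go when the blade is still 0.2 to 0.35 rad from the keyhole's x axis and the stop comes when it lies about along that axis.
Not all that is in view belongs to the job. What is shaped like the part that bears key_bow but green or orange is not meant.

How it is judged (in metres and radians):
On the way, in this order (a step that is already met when the one before it is completed fails the run):
1. the flat-bowed key is fully home in the keyhole while the lid is still shut (z of key_tip in the frame of keyhole below -0.027 m and horizontal distance between key_tip and keyhole below 0.004 m and value of joint lid below 0.05 rad), for 0.1 s.
2. the key is turned, home, and the lid springs up (z of key_tip in the frame of keyhole below -0.027 m and horizontal distance between key_tip and keyhole below 0.004 m and value of joint lid above 0.3 rad), for 0.2 s.
At the end, for the whole second after the job is handed in: The flat-bowed key stands in the keyhole, tip at least 27 mm below the mouth and within 4 mm of its axis, upright within 0.15 rad, its blade within 0.6 rad of the keyhole's x axis (turned), released; the lid stands open by more than 0.3 rad, at rest (all of step 2 and angle between key_bow's own z axis and vertical below 0.15 rad and angle between the x axis of key_bow and the x axis of keyhole, either way round below 0.6 rad and velocity of joint lid below 0.1 rad/s); the robot touches nothing.
It fails at once if something presses on the tool case with more than 40 N (contact force between tool_case and anything else above 40 N).
It fails at once if the round-knobbed key is lifted or moved by more than 25 mm (distance of round_knob from where it was at the start of the episode above 0.025 m).
It also fails if it takes over 67 s, if anything falls off the work surface, if the arm or the gripper's body presses on something with over 40 N, if the wrist force passes 120 N, or if a joint passes its speed limit or range.

### The arm

A 6-joint arm with a two-finger parallel gripper is mounted at the origin on a cart in front of the work surface, level with it; the furniture and walls round the work are solid. World frame = base frame: x ahead of the robot, y to its left, z up, the work surface at z = 0. Lengths are in mm, angles in rad, forces in N, time in s.
With the tool pointing down it reaches from about 225 to 875 mm from the base axis. Payload 3.4 kg.
Tool frame: the origin (TCP) lies midway between the tips of the shut fingers; the grasp point (between the pads) lies 19 mm behind it; z points along the fingers, y is the line along which they close (so a half turn about z gives the same grasp; the last joint's range is limited). The gripper opens to 85 mm and grips with 20 to 120 N. Pads are 22 mm wide; open, the fingers measure 114 mm over their backs; the gripper's body (76 mm by 85 mm) begins 54 mm behind the grasp point. The pads swing forward as they close: fully open they stand 13 mm farther back than shut.
Start: joints at [1.113, 0.276, 1.505, -0, 1.361, -0.121], TCP at [190.037, 542.723, 231.328] pointing down, gripper open.
Joint ranges: [-2.89, 2.89], [-0.75, 2.08], [0.22, 2.7], [-1.18, 4.32], [0.11, 2.71], [-2.7, 2.7]. Speed limits (rad/s): [2.57, 2.57, 3.14, 3.14, 3.14, 3.14].

### API

Orientations are given as a 3x3 rotation matrix whose columns are the frame's x, y, z axes.
In Python, from plant import telemetry, capture, get_calibration, job gives the robot as it stands.
- The arm moves only by the tool play_rows, never from a script. Its argument "plan" is one flat list of numbers, 6 for each row, row after row: the shift along the tool's x, y, z in mm, then the turn, a rotation vector about the tool's x, y, z in degrees. In form: [tx, ty, tz, ax, ay, az, tx, ty, tz, ax, ay, az, ...]. A call has exactly 8 rows; each row is the pose to reach, as a shift and turn from the pose commanded when the call began, along the tool's axes at that moment; what a row does not reach only later rows make up. A row lasts 1/10 s, in which the tool goes at most 50 mm and 8.59 degrees, less where a joint would pass 70% of its speed; a pose out of reach is approached as far as the arm can. A call with a gripper value outside its range is refused whole. "hand" is the opening, from -1 (shut) to 1 (fully open), so that 0 is half open, set as the call begins (left out, the last holds). The fingers move at their own pace and stop on an object; "squeeze" is the grip in N (left out, the last holds). Time passes only in rows, so rows that repeat a pose let the fingers close, or fill a call up. It gives the time, the measured TCP pose, the force, the opening and the grip force at its end, in the units of the state.
- telemetry.read_state(): the state, without advancing time (a new reading comes with each control period).
- capture(name): name is "scene" or "top" or "wrist"; returns (picture, depth): 400x640x3 uint8, red, green, blue; 400x640 float32, mm along the optical axis (not along the pixel's ray), 0 where there is no reading.
- get_calibration(name): a dict with "intrinsics" (3x3 intrinsics, pixels), "R" (3x3) and "t" (3): a world point X has camera coordinates R X + t; the wrist camera has in their place "tool_from_camera" (4x4, takes a point from camera to tool coordinates, whose origin is the TCP and whose axes are the flange's). Camera axes: x right, y down, z forward; pixel columns grow to the right and rows downward; lengths in mm; the calibration is good to about 2 mm. A picture is of the moment at which its call begins: read the wrist's pose just before it. get_calibration takes no time and is no camera call.
- job.hand_in(): hands the job in; it is judged then, once.
The state is a dict: "t": time; "joint_positions": joint angles; "dq": joint speeds; "joint_torque": joint torques, N m; "tcp_pos": TCP position; "eef_rot": TCP orientation; "ft_force": force on the tool from outside, world axes, zero at the start; "wrist_torque": the same for the moment, N m; "opening": finger opening in mm; "finger_force": force on a finger pad.
Only numpy, scipy, OpenCV 4.12 (cv2) and the standard library are available. Lean on these libraries where they do the work, as an engineer would, in place of code of your own. Each camera call takes 0.05 s, during which the arm holds its last target. There are 200 camera calls.

## Working session

There is one attempt and no reset: what is moved stays moved. The work goes in short steps, Python scripts to look and compute and a tool call to move; the robot and the scene stay as the last step left them, time stands still between calls to the robot, and variables do not carry over. Pictures are saved under pics/ and viewed, at most 10 in all, crops included, and the job is handed in when it is done.

Besides the shell and the picture viewer there is one more tool, called after "Call:" as name(argument=value, ...) on one line, values as JSON. play_rows: Moves the arm, as the interface text tells. Its arguments: {"type":"object","properties":{"plan":{"type":"array","items":{"type":"number"}},"hand":{"type":"number"},"squeeze":{"type":"number"}},"required":["plan"]}

```bash
mkdir -p pics; ls
cat > h.py <<'E'
import numpy as np, cv2
from plant import telemetry, capture, get_calibration, job
def grab(n):
    s=telemetry.read_state(); p,d=capture(n); c=get_calibration(n)
    K=np.array(c["intrinsics"])
    if n=="wrist":
        T=np.array(c["tool_from_camera"]); R=np.array(s["eef_rot"]); 
        Rwc=R@T[:3,:3]; o=R@T[:3,3]+np.array(s["tcp_pos"])
    else:
        Rwc=np.array(c["R"]).T; o=-Rwc@np.array(c["t"])
    return p,d,K,Rwc,o
def pts(d,K,Rwc,o):
    v,u=np.mgrid[:d.shape[0],:d.shape[1]]
    c=np.stack([(u-K[0,2])/K[0,0]*d,(v-K[1,2])/K[1,1]*d,d],-1)
    return c@Rwc.T+o
def ray(u,v,z,K,Rwc,o):
    r=Rwc@np.linalg.inv(K)@np.array([u,v,1.]); return o+r*(z-o[2])/r[2]
def save(n,p): cv2.imwrite("pics/"+n,p[:,:,::-1])
E
python3 - <<'E'
from h import *
s=telemetry.read_state(); print({k:np.round(v,3).tolist() for k,v in s.items()})
for n in("scene","top","wrist"):
    p,d,K,R,o=grab(n); np.savez(f"{n}0.npz",p=p,d=d,K=K,R=R,o=o); save(n+"0.png",p); print(n,o.round(0),K[0,0])
a=cv2.imread("pics/scene0.png");b=cv2.imread("pics/top0.png")
cv2.imwrite("pics/both.png",cv2.resize(np.vstack([a,b]),(480,600)) if 0 else np.vstack([a,b])[:, :])
E
```

```text
pics
{'t': 0.0, 'joint_positions': [1.113, 0.277, 1.506, -0.0, 1.361, -0.121], 'dq': [0.001, -0.001, 0.001, 0.001, 0.0, -0.0], 'joint_torque': [0.001, -41.678, -24.58, -0.0, 0.011, -0.0], 'tcp_pos': [189.81, 542.199, 230.424], 'eef_rot': [[-0.944, 0.33, -0.001], [0.33, 0.944, -0.002], [0.0, -0.002, -1.0]], 'ft_force': [-0.8, -1.235, -0.383], 'wrist_torque': [-0.01, 0.016, -0.018], 'finger_force': 0.0, 'opening': 85.534}
scene [ -15. -547.  592.] 379.1151536391365
top [ 422. -134. 1371.] 485.41174791939136
wrist [126. 565. 373.] 275.5714442300022
```

View pics/scene0.png

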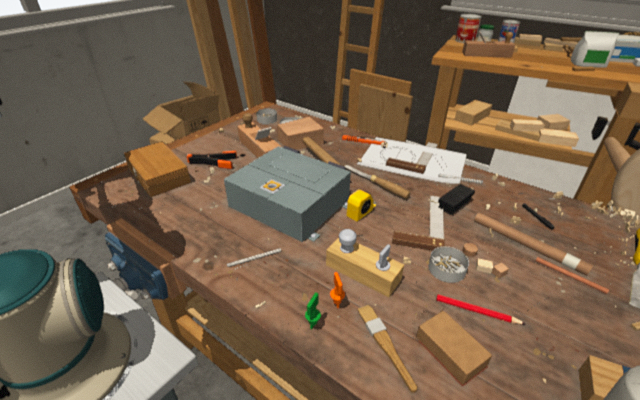

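View pics/top0.png

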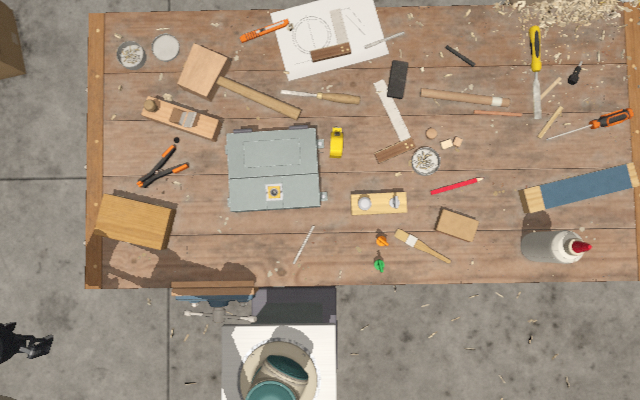

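Scene picture: the stand is at (365,265), with the round knob at (347,240) and the grey flat bow at (384,257). The green (314,310) and orange (338,290) look-alikes stand free on the bench. The case's escutcheon is at (272,186). Top picture: knob (364,203), flat bow (395,201), keyhole (274,192).

The candidates are grey (395,201), orange (382,241) and green (379,265). The grey one is steel and stands in the stand, so it fits the description. I'll measure it and confirm in a crop.

Run:
```python
from h import *
L={n:np.load(n+"0.npz") for n in("top","scene")}
t=L["top"]; P=pts(t["d"],t["K"],t["R"],t["o"])
hsv=cv2.cvtColor(t["p"],cv2.COLOR_RGB2HSV)
v,u=np.mgrid[:400,:640]
def box(n,m):
    c=max(cv2.findContours(m.astype(np.uint8),cv2.RETR_EXTERNAL,cv2.CHAIN_APPROX_NONE)[0],key=cv2.contourArea)[:,0]
    q=np.array([P[b,a,:2] for a,b in c]).astype(np.float32); r=cv2.minAreaRect(q); print(n,np.round(r[0],1),np.round(r[1],1),round(r[2],1)); return r
reg=lambda a,b,c,e:(u>=a)&(u<b)&(v>=c)&(v<e)
st=reg(345,412,185,222)
box("stand",st&(P[...,2]>36)&(P[...,2]<54))
for n,a,b in(("knob",350,376),("bow",383,408)):
    m=reg(a,b,188,218)&(P[...,2]>65); q=P[m]; print(n,m.sum(),q.mean(0).round(1),np.median(q,0).round(1),q[:,2].max().round(1),(q.max(0)-q.min(0)).round(1))
    print(P[188:216:2,(a+b)//2,2].round(0))
# case
box("case",reg(215,330,115,220)&(P[...,2]>75)&(P[...,2]<100))
# escutcheon colour
ye=reg(255,295,175,208)
m=ye&(hsv[...,1]>90); print("brass",m.sum(),P[m].mean(0).round(1)); 
print("depths",P[195,240:310:6,2].round(1))
big=np.hstack([cv2.resize(t["p"][175:220,345:412],None,fx=6,fy=6,interpolation=cv2.INTER_CUBIC)[:270,:400],cv2.resize(t["p"][170:215,250:300],None,fx=6,fy=6,interpolation=cv2.INTER_CUBIC)[:270]])
s=L["scene"]["p"]
b2=np.hstack([cv2.resize(s[225:292,315:415],None,fx=4,fy=4,interpolation=cv2.INTER_CUBIC),cv2.resize(s[160:227,235:310],None,fx=4,fy=4,interpolation=cv2.INTER_CUBIC)])
b2=b2[:,:700]; c=np.zeros((540,700,3),np.uint8); c[:270,:big.shape[1]]=big; c[270:270+b2.shape[0],:b2.shape[1]]=b2
save("crop.png",c)
```

```text
stand [ 484.6 -286.1] [ 56.3 151.2] 1.8
knob 149 [ 480.4 -238.8  138.3] [ 482.8 -241.8   86.9] 1371.2 [  77.6  126.5 1294. ]
[-5. -4. -3. 44. 45. 83. 89. 91. 86. 90. 87. 45. 40. 46.]
bow 54 [ 483.1 -319.6  134.1] [ 485.1 -325.8   87.8] 1371.2 [  78.3  197.8 1305.8]
[ 1. -0. 44. 47. 89. 84. 83. 82. 86. 84. 45. 36. 45.  0.]
case [5.831e+02 1.000e-01] [220.1 240.6] 2.6
brass 84 [517.9  -2.8  87.2]
depths [85.4 84.6 86.6 84.  85.5 87.2 82.4 85.1 79.8 88.1 84.8 85.1]
```

View pics/crop.png

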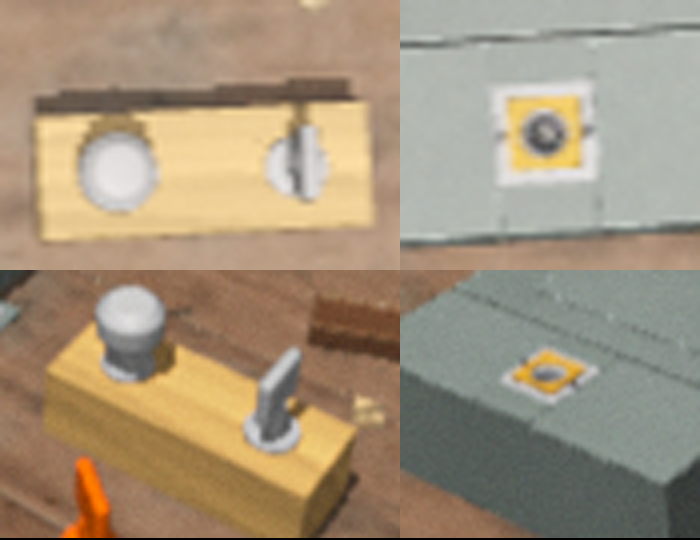

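The crop confirms it. The grey flat bow is in the right-hand hole, (305,165) in the crop, and the round knob is in the left-hand one. In both views the bow's width runs about across the stand, along world x, which contradicts the text's "along the stand's y". I'll check that from the wrist camera.

```bash
cat >> h.py <<'E'
def go(x,y,z,yaw):
    "shift (tool axes, mm) and turn (deg) from the present measured pose to TCP x,y,z pointing down, tool x at yaw"
    s=telemetry.read_state(); R=np.array(s["eef_rot"]); 
    c,n=np.cos(yaw),np.sin(yaw); G=np.array([[c,n,0],[n,-c,0],[0,0,-1]])
    print("t",round(s["t"],2),"pos",np.round(s["tcp_pos"],1),"yaw",round(np.arctan2(R[1,0],R[0,0]),4),"F",np.round(s["ft_force"],1),"open",round(s["opening"],1),"q6",round(s["joint_positions"][5],2))
    print("shift",(R.T@(np.array([x,y,z])-s["tcp_pos"])).round(1),"turn",np.degrees(cv2.Rodrigues(R.T@G)[0].ravel()).round(2))
E
python3 - <<'E'
from h import *
c=get_calibration("wrist"); print(np.round(c["tool_from_camera"],3),np.round(c["intrinsics"],1))
go(430,-280,250,0.0)
E
```

```text
[[ 2.00000e-03 -9.63000e-01 -2.69000e-01  6.79160e+01]
 [ 1.00000e+00  2.00000e-03 -1.00000e-03 -2.30000e-01]
 [ 1.00000e-03 -2.69000e-01  9.63000e-01 -1.42484e+02]
 [ 0.00000e+00  0.00000e+00  0.00000e+00  1.00000e+00]] [[275.6   0.  325.6]
 [  0.  275.6 197.4]
 [  0.    0.    1. ]]
t 0.15 pos [189.9 542.3 230.6] yaw 2.8048 F [ 0.1 -0.5 -0.8] open 85.1 q6 -0.12
shift [-498.4 -696.8  -18.5] turn [-3.000e-02  1.100e-01  1.607e+02]
```

Run:
```python
from h import *
go(518,-3,230,1.57)
```

```text
t 0.15 pos [189.9 542.3 230.6] yaw 2.8048 F [ 0.1 -0.5 -0.8] open 85.1 q6 -0.12
shift [-489.9 -406.2    1.1] turn [-7.000e-02  4.000e-02  7.075e+01]
```

Call:
play_rows(plan=[-38,-32,0,0,0,5,-76,-64,0,0,0,10,-114,-95,0,0,0,15,-152,-126,0,0,0,21,-190,-158,0,0,0,27,-228,-190,0,0,0,33,-266,-221,0,0,0,38,-300,-250,0,0,0,43])

```text
t: 0.95
tcp_pos: [391.2, 205.6, 231.3]
eef_rot: [[-0.461, 0.887, 0.0], [0.887, 0.461, 0.0], [-0.0, 0.0, -1.0]]
ft_force: [0.7, 0.2, -0.0]
opening: 85.2
finger_force: 0.0
```

Run:
```python
from h import *
go(518,-3,230,1.57)
```

```text
t 0.95 pos [391.2 205.6 231.3] yaw 2.0503 F [ 0.7  0.2 -0. ] open 85.2 q6 -0.15
shift [-243.6   16.2    1.4] turn [ 0.03  0.   27.52]
```

Call:
play_rows(plan=[-40,2,0,0,0,5,-80,5,0,0,0,10,-120,8,0,0,0,15,-160,11,0,0,0,20,-205,13,0,0,0,24,-244,16,1,0,0,27.5,-244,16,1,0,0,27.5,-244,16,1,0,0,27.5])

```text
t: 1.75
tcp_pos: [518.0, -1.5, 229.6]
eef_rot: [[-0.002, 1.0, -0.002], [1.0, 0.002, 0.001], [0.001, -0.002, -1.0]]
ft_force: [-1.2, 0.3, -0.3]
opening: 85.8
finger_force: 0.0
```

Run:
```python
from h import *
go(500,-286,250,1.57)
p,d,K,R,o=grab("wrist"); np.savez("w1.npz",p=p,d=d,K=K,R=R,o=o); save("w1.png",p)
```

```text
t 1.75 pos [518.   -1.5 229.6] yaw 1.5727 F [-1.2  0.3 -0.3] open 85.8 q6 -0.14
shift [-284.5  -18.6  -20.6] turn [-0.1  -0.05  0.16]
```

View pics/w1.png

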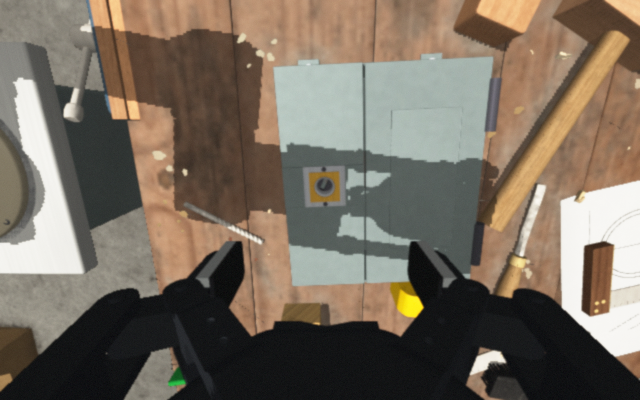

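The wrist picture shows the case, with the escutcheon at (325,186) and the gap between deck and lid running near u≈365. The arm's shadow covers it.

Run:
```python
from h import *
w=np.load("w1.npz"); K,R,o,p,d=w["K"],w["R"],w["o"],w["p"],w["d"]
P=pts(d,K,R,o); v,u=np.mgrid[:400,:640]
hsv=cv2.cvtColor(p,cv2.COLOR_RGB2HSV)
loc=(abs(u-325)<25)&(abs(v-186)<25)
br=loc&(hsv[...,1]>110)&(hsv[...,0]<35)
c=max(cv2.findContours(br.astype(np.uint8),cv2.RETR_EXTERNAL,cv2.CHAIN_APPROX_NONE)[0],key=cv2.contourArea)[:,0]
q=np.array([ray(a,b,88,K,R,o)[:2] for a,b in c],np.float32); r=cv2.minAreaRect(q); print("brass",r)
hull=cv2.fillPoly(np.zeros((400,640),np.uint8),[cv2.convexHull(c)],1)>0
g=cv2.cvtColor(p,cv2.COLOR_RGB2GRAY)
hole=hull&~br; n,l,s,ce=cv2.connectedComponentsWithStats(hole.astype(np.uint8)); i=1+s[1:,4].argmax(); print("hole",s[i],ray(*ce[i],88,K,R,o).round(2),[ray(s[i][0]-.5,ce[i][1],88,K,R,o).round(1)[:2],ray(s[i][0]+s[i][2]-.5,ce[i][1],88,K,R,o).round(1)[:2]])
print("z around",np.median(P[...,2][br]),np.median(P[...,2][(abs(u-300)<8)&(abs(v-240)<15)]))
m=(P[...,2]>70)&(P[...,2]<105)&(u>260)&(u<510)&(v<300)
c=max(cv2.findContours(m.astype(np.uint8),cv2.RETR_EXTERNAL,cv2.CHAIN_APPROX_NONE)[0],key=cv2.contourArea)[:,0]
q=np.array([ray(a,b,85,K,R,o)[:2] for a,b in c],np.float32); r=cv2.minAreaRect(q); print("case",r)
# gap line: darkest column per row 70..140, 215..270
L=[]
for y in list(range(70,145))+list(range(215,240)):
    x=355+g[y,355:378].argmin(); L.append(ray(x,y,85,K,R,o)[:2])
L=np.array(L,np.float32); f=cv2.fitLine(L,cv2.DIST_HUBER,0,.01,.01).ravel(); print("gap line",f,"yaw of normal",np.arctan2(-f[0]*np.sign(f[1]),abs(f[1])))
# front edge
F=[]
for y in range(75,275):
    e=np.where(m[y,265:320])[0]
    if len(e): F.append(ray(265+e[0]-.5,y,85,K,R,o)[:2])
F=np.array(F,np.float32); f=cv2.fitLine(F,cv2.DIST_HUBER,0,.01,.01).ravel(); print("front",f,"yaw",np.arctan2(-f[0]*np.sign(f[1]),abs(f[1])))
```

```text
brass ((516.303466796875, -1.4254646301269531), (31.35603141784668, 31.837068557739258), 2.7831907272338867)
hole [314 177  21  20 330] [516.26  -1.14  88.  ] [array([505. ,  -1.2]), array([527.2,  -1.1])]
z around 87.83799046142803 85.14075045053426
case ((582.1060791015625, 1.412445068359375), (219.7190399169922, 239.38182067871094), 2.777358055114746)
gap line [ 4.9591057e-02 -9.9876958e-01  5.5827838e+02  2.4148077e+01] yaw of normal 0.04961141
front [ 4.7456987e-02 -9.9887329e-01  4.7195615e+02  7.4052682e+00] yaw 0.04747482
```

Call:
play_rows(plan=[-40,-2,-2,0,0,0,-80,-5,-5,0,0,0,-120,-8,-10,0,0,0,-160,-11,-15,0,0,0,-200,-14,-20,0,0,0,-240,-17,-20,0,0,0,-285,-20,-20,0,0,0,-285,-20,-20,0,0,0])

```text
t: 2.6
tcp_pos: [498.8, -289.7, 250.0]
eef_rot: [[-0.001, 1.0, -0.0], [1.0, 0.001, -0.003], [-0.003, -0.0, -1.0]]
ft_force: [0.4, 1.3, -0.3]
opening: 85.3
finger_force: 0.0
```

Run:
```python
from h import *
go(500,-286,250,1.57)
p,d,K,R,o=grab("wrist"); np.savez("w2.npz",p=p,d=d,K=K,R=R,o=o); save("w2.png",p)
```

```text
t 2.6 pos [ 498.8 -289.7  250. ] yaw 1.5717 F [ 0.4  1.3 -0.3] open 85.3 q6 -0.65
shift [3.7 1.2 0. ] turn [-0.01  0.16  0.1 ]
```

View pics/w2.png

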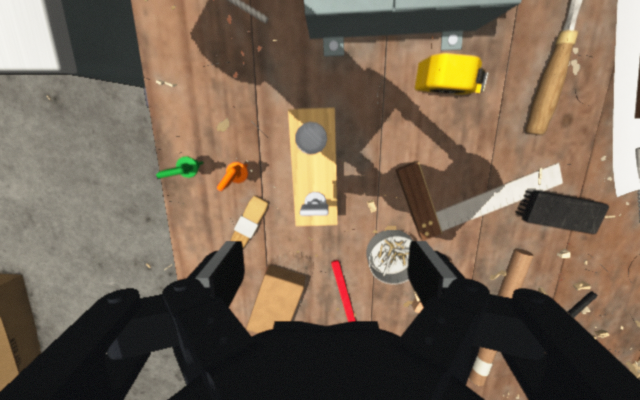

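The bow is at (315,211), with its width along the image's u, which is world x, and the collar is just above it. The round knob is at (311,137). Now the fine measurement.

Run:
```python
from h import *
w=np.load("w2.npz"); K,R,o,p,d=w["K"],w["R"],w["o"],w["p"],w["d"]
P=pts(d,K,R,o); v,u=np.mgrid[:400,:640]; hsv=cv2.cvtColor(p,cv2.COLOR_RGB2HSV)
gp=hsv[...,1]<70
def rect(n,m,z):
    c=max(cv2.findContours(m.astype(np.uint8),cv2.RETR_EXTERNAL,cv2.CHAIN_APPROX_NONE)[0],key=cv2.contourArea)[:,0]
    q=np.array([ray(a,b,z,K,R,o)[:2] for a,b in c],np.float32); print(n,m.sum(),[np.round(x,2) for x in cv2.minAreaRect(q)])
rect("stand",(P[...,2]>30)&(P[...,2]<110)&(abs(u-315)<35)&(v>100)&(v<235),45)
loc=(abs(u-315)<20)&(v>188)&(v<222)
rect("key all",loc&gp,45)
for z in(55,65,75,80):
    m=loc&(P[...,2]>z)&(P[...,2]<100); rect(f"bow>{z}",m,91); print(np.median(P[m],0).round(1),P[m][:,2].max().round(1))
kn=(abs(u-311)<22)&(abs(v-137)<22)&(P[...,2]>70)&(P[...,2]<110); print("knob",P[kn].mean(0).round(1))
g=cv2.cvtColor(p,cv2.COLOR_RGB2GRAY); 
save("crop2.png",cv2.resize(p[185:230,290:345],None,fx=10,fy=10,interpolation=cv2.INTER_NEAREST))
```

```text
stand 5127 [array([ 483.49, -284.53]), array([ 55.96, 149.98]), np.float64(1.99)]
key all 541 [array([ 482.85, -328.44]), array([35.98, 31.71]), np.float64(0.15)]
bow>55 370 [array([ 484.99, -319.61]), array([33.49, 19.32]), np.float64(0.15)]
[ 485.4 -323.    87.7] 92.6
bow>65 348 [array([ 485.  , -321.39]), array([33.49, 15.74]), np.float64(0.15)]
[ 485.4 -323.    88.5] 92.6
bow>75 277 [array([ 485.  , -323.19]), array([33.49, 12.15]), np.float64(0.15)]
[ 485.  -323.8   89.7] 92.6
bow>80 244 [array([ 485.01, -324.39]), array([33.49,  9.74]), np.float64(0.15)]
[ 484.4 -324.6   90. ] 92.6
knob [ 482.4 -241.7   87.1]
```

View pics/crop2.png

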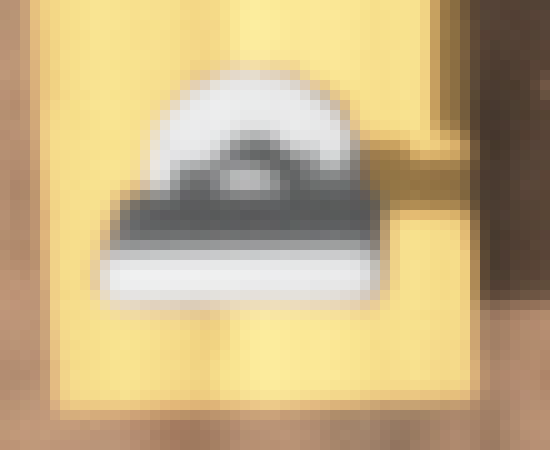

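The crop shows the bow's top band from u 300 to 328 and v 210 to 215, level in the image, with the collar behind it. That puts the bow at about (485,-326) with its yaw about 0 in world.

Run:
```python
from h import *
w=np.load("w2.npz"); K,R,o=w["K"],w["R"],w["o"]
for q in((300,212.7),(314,212.7),(328,212.7)): print(ray(*q,91,K,R,o).round(1))
go(485,-326,140,0.0)
```

```text
[ 469.4 -325.3   91. ]
[ 485.6 -325.2   91. ]
[ 501.8 -325.2   91. ]
t 2.65 pos [ 498.9 -286.7  250. ] yaw 1.5727 F [-0.1  1.1  0.1] open 85.5 q6 -0.64
shift [-39.3 -13.9 110. ] turn [-4.000e-02 -1.000e-02  9.011e+01]
```

Call:
play_rows(plan=[-5,-2,10,0,0,8,-10,-4,25,0,0,16,-15,-6,40,0,0,24,-20,-8,55,0,0,32,-25,-10,70,0,0,40,-30,-12,80,0,0,48,-35,-14,80,0,0,56,-39,-14,80,0,0,64], hand=0.2)

```text
t: 3.45
tcp_pos: [485.2, -322.0, 169.9]
eef_rot: [[0.899, 0.439, -0.001], [0.439, -0.899, 0.002], [-0.0, -0.002, -1.0]]
ft_force: [0.3, -0.6, -0.6]
opening: 51.4
finger_force: 0.0
```

Run:
```python
from h import *
go(485,-326,160,0.0)
```

```text
t 3.45 pos [ 485.2 -322.   169.9] yaw 0.4543 F [ 0.3 -0.6 -0.6] open 51.4 q6 0.41
shift [-1.9  3.5  9.9] turn [-0.14  0.03 26.03]
```

Call:
play_rows(plan=[-1,1,5,0,0,8,-2,3,10,0,0,16,-2,3,10,0,0,24,-2,3,10,0,0,26,-2,3,10,0,0,26,-2,3,10,0,0,26,-2,3,10,0,0,26,-2,3,10,0,0,26])

```text
t: 4.25
tcp_pos: [485.0, -328.1, 160.4]
eef_rot: [[1.0, 0.005, 0.0], [0.005, -1.0, 0.0], [0.0, -0.0, -1.0]]
ft_force: [-0.4, -0.4, 0.9]
opening: 51.1
finger_force: 0.0
```

Run:
```python
from h import *
go(485,-326,58,0.0)
p,d,K,R,o=grab("wrist"); np.savez("w3.npz",p=p,d=d,K=K,R=R,o=o)
P=pts(d,K,R,o)
s=telemetry.read_state(); print(s["tcp_pos"])
m=(P[...,2]>86)&(P[...,2]<100)&(abs(P[...,0]-485)<40)&(abs(P[...,1]+326)<40)
print(m.sum(),P[m].mean(0).round(1),P[m].min(0).round(1),P[m].max(0).round(1))
vv,uu=np.where(m); print(uu.min(),uu.max(),vv.min(),vv.max())
c=np.argwhere(m)[:,::-1].astype(np.float32); q=np.array([ray(a,b,91,K,R,o)[:2] for a,b in c],np.float32); print(cv2.minAreaRect(q))
for z in(45,):
  st=(P[...,2]>38)&(P[...,2]<52); print(P[st].min(0),P[st].max(0))
save("w3.png",p)
```

```text
t 4.25 pos [ 485.  -328.1  160.4] yaw 0.0045 F [-0.4 -0.4  0.9] open 51.1 q6 0.85
shift [  0.   -2.1 102.4] turn [-0.01 -0.01  0.26]
[ 484.94960179 -328.32090539  160.35028856]
383 [ 486.1 -326.2   90.1] [ 468.8 -329.9   86.5] [ 502.2 -322.4   92.3]
318 327 186 226
((486.36871337890625, -326.12799072265625), (33.7398681640625, 7.358625411987305), 0.432812362909317)
[ 337.97398184 -685.87547379   38.00702716] [ 648.42188396 -113.7130005    51.99585363]
```

View pics/w3.png

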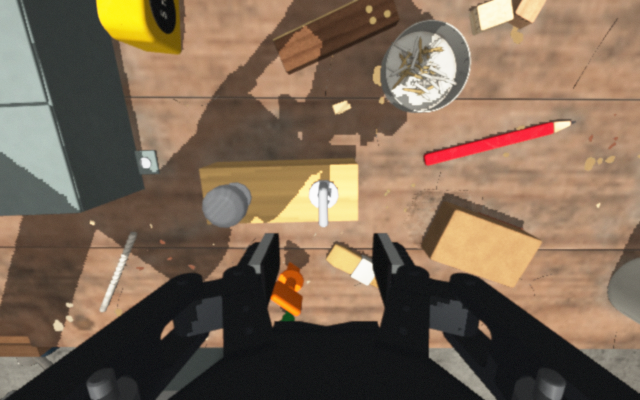

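The picture shows the bow edge-on at (323,205), between the fingers, and the knob at (228,204), well clear. The measured bow centre is (486,-326.1), size 33.7 x 7.4, top at 91.

Call:
play_rows(plan=[1,-2,20,0,0,0,1,-2,40,0,0,0,1,-2,60,0,0,0,1,-2,75,0,0,0,1,-2,88,0,0,0,1,-2,98,0,0,0,1,-2,102,0,0,0,1,-2,102,0,0,0])

```text
t: 5.1
tcp_pos: [485.7, -326.6, 57.9]
eef_rot: [[1.0, 0.003, -0.0], [0.003, -1.0, 0.001], [-0.0, -0.001, -1.0]]
ft_force: [0.0, -0.4, 0.3]
opening: 51.0
finger_force: 0.0
```

Call:
play_rows(plan=[0,0,0,0,0,0,0,0,0,0,0,0,0,0,0,0,0,0,0,0,0,0,0,0,0,0,0,0,0,0,0,0,0,0,0,0,0,0,0,0,0,0,0,0,0,0,0,0], hand=-1, squeeze=40)

```text
t: 5.9
tcp_pos: [486.2, -327.0, 59.0]
eef_rot: [[1.0, 0.004, 0.001], [0.004, -1.0, -0.001], [0.001, 0.001, -1.0]]
ft_force: [-0.2, 0.3, 5.7]
opening: 9.0
finger_force: 39.3
```

Run:
```python
from h import *
go(486,-326,158,0.0)
s=telemetry.read_state(); print(s["finger_force"],s["wrist_torque"])
```

```text
t 5.9 pos [ 486.2 -327.    59. ] yaw 0.0035 F [-0.2  0.3  5.7] open 9.0 q6 0.86
shift [ -0.1  -0.9 -99. ] turn [ 0.05 -0.06  0.2 ]
39.308942556381226 [0.03852925 0.11727332 0.00344347]
```

Call:
play_rows(plan=[0,0,-8,0,0,0,0,0,-18,0,0,0,0,0,-30,0,0,0,0,0,-45,0,0,0,0,0,-65,0,0,0,0,0,-85,0,0,0,0,0,-105,0,0,0,0,0,-115,0,0,0], squeeze=60)

```text
t: 6.7
tcp_pos: [486.6, -327.3, 175.9]
eef_rot: [[1.0, 0.004, 0.003], [0.004, -1.0, -0.002], [0.003, 0.002, -1.0]]
ft_force: [-0.1, -0.2, -1.1]
opening: 7.4
finger_force: 58.6
```

Run:
```python
from h import *
go(516.3,-1.2,174,0.548)
s=telemetry.read_state(); print(s["finger_force"],s["wrist_torque"])
p,d,K,R,o=grab("wrist"); save("w4.png",p[150:400])
p,d,K,R,o=grab("scene"); save("s4.png",p[100:300,200:460])
```

```text
t 6.7 pos [ 486.6 -327.3  175.9] yaw 0.0035 F [-0.1 -0.2 -1.1] open 7.4 q6 0.86
shift [  30.8 -326.     1.2] turn [  0.18  -0.13 -31.2 ]
58.61741602420807 [0.00756116 0.03214707 0.06305064]
```

View pics/s4.png

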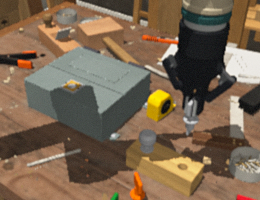

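The picture shows the key hanging from the gripper at (190,125) in the crop, clear of the stand. The round-knobbed key is still standing at (148,140).

Call:
play_rows(plan=[4,-40,-5,0,0,-4,8,-80,-8,0,0,-8,12,-125,-8,0,0,-12,16,-170,-8,0,0,-16,20,-215,-8,0,0,-20,24,-260,-5,0,0,-24,28,-300,0,0,0,-28,30,-326,1,0,0,-30])

```text
t: 7.6
tcp_pos: [513.3, 2.4, 170.8]
eef_rot: [[0.862, 0.506, -0.003], [0.506, -0.862, 0.001], [-0.002, -0.003, -1.0]]
ft_force: [-0.7, 0.1, -1.1]
opening: 7.8
finger_force: 58.8
```

Call:
play_rows(plan=[0,0,0,0,0,0,0,0,0,0,0,0,0,0,0,0,0,0,0,0,0,0,0,0,0,0,0,0,0,0,0,0,0,0,0,0,0,0,0,0,0,0,0,0,0,0,0,0])

```text
t: 8.4
tcp_pos: [514.7, -0.8, 172.4]
eef_rot: [[0.864, 0.503, 0.0], [0.503, -0.864, 0.0], [0.0, 0.0, -1.0]]
ft_force: [-0.2, -0.5, -0.7]
opening: 8.0
finger_force: 58.8
```

Run:
```python
from h import *
go(516.3,-1.2,140,0.5)
for n in("scene","top"):
    p,d,K,R,o=grab(n); np.savez(n+"5.npz",p=p,d=d,K=K,R=R,o=o)
    pr=lambda X:(lambda c:(K@c/c[2])[:2])(R.T@(np.array(X)-o)); print(n,pr([516.3,-1.2,88]),pr([516.3,-1.2,130]))
    if n=="scene":
        a,b=pr([516.3,-1.2,110]).astype(int); save("s5.png",cv2.resize(p[b-40:b+35,a-50:a+50],None,fx=7,fy=7,interpolation=cv2.INTER_CUBIC)); print(a-50,b-40)
go(516.3,-1.2,140,0.5)
```

```text
t 8.4 pos [514.7  -0.8 172.4] yaw 0.5267 F [-0.2 -0.5 -0.7] open 8.0 q6 0.91
shift [ 1.2  1.2 32.4] turn [ 0.   -0.01  1.53]
scene [272.07879959 184.45275382] [270.79407486 169.42501454]
221 136
top [273.20036415 191.99421549] [271.49418866 190.82187845]
t 8.5 pos [514.7  -0.6 172.3] yaw 0.527 F [ 0.4 -0.4 -2.2] open 7.8 q6 0.91
shift [ 1.1  1.3 32.3] turn [-0.   -0.01  1.54]
```

View pics/s5.png

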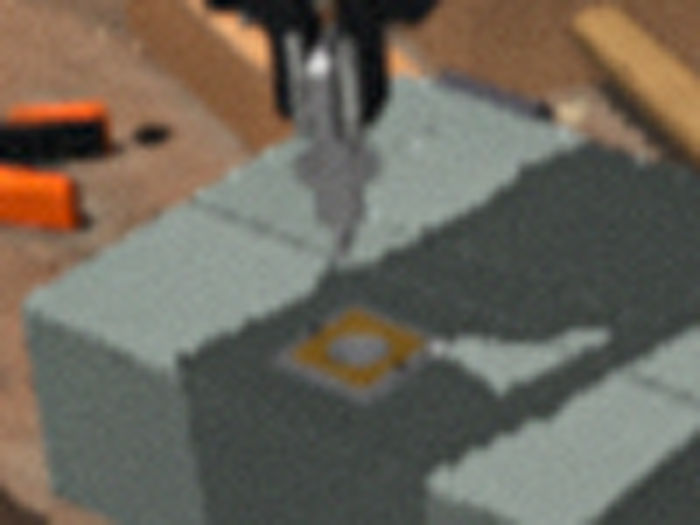

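The scene crop shows the key tip at (342,258), above and in line with the hole at (358,348), and upright. By projection this agrees with a 1-2 mm correction.

Call:
play_rows(plan=[1.2,1.3,5,0,0,1,1.2,1.3,12,0,0,1,1.2,1.3,19,0,0,1,1.2,1.3,25,0,0,1,1.2,1.3,30,0,0,1,1.2,1.3,33,0,0,1,1.2,1.3,35,0,0,1,1.2,1.3,35,0,0,1])

```text
t: 9.3
tcp_pos: [516.3, -1.0, 137.1]
eef_rot: [[0.873, 0.488, -0.0], [0.488, -0.873, 0.0], [-0.0, -0.0, -1.0]]
ft_force: [0.1, -0.2, -1.0]
opening: 7.6
finger_force: 58.8
```

Call:
play_rows(plan=[0,0,1.5,0,0,0,0,0,3,0,0,0,0,0,4.5,0,0,0,0,0,6,0,0,0,0,0,7.5,0,0,0,0,0,9,0,0,0,0,0,10,0,0,0,0,0,10,0,0,0])

```text
t: 10.1
tcp_pos: [516.3, -1.1, 127.1]
eef_rot: [[0.873, 0.488, -0.0], [0.488, -0.873, 0.0], [-0.0, -0.0, -1.0]]
ft_force: [0.1, 0.8, -1.6]
opening: 7.7
finger_force: 58.8
```

Call:
play_rows(plan=[0,0,1.5,0,0,0,0,0,3,0,0,0,0,0,4.5,0,0,0,0,0,6,0,0,0,0,0,7.5,0,0,0,0,0,9,0,0,0,0,0,10,0,0,0,0,0,10,0,0,0])

```text
t: 10.9
tcp_pos: [516.3, -1.0, 117.1]
eef_rot: [[0.873, 0.488, -0.0], [0.488, -0.873, 0.0], [-0.0, -0.0, -1.0]]
ft_force: [0.7, 0.4, -1.6]
opening: 7.6
finger_force: 58.8
```

Call:
play_rows(plan=[0,0,0.5,0,0,0,0,0,1,0,0,0,0,0,1.5,0,0,0,0,0,2,0,0,0,0,0,2.5,0,0,0,0,0,2.5,0,0,0,0,0,2.5,0,0,0,0,0,2.5,0,0,0])

```text
t: 11.7
tcp_pos: [516.3, -1.1, 114.8]
eef_rot: [[0.873, 0.488, -0.0], [0.488, -0.873, 0.0], [0.0, -0.0, -1.0]]
ft_force: [-0.2, 0.7, -1.0]
opening: 7.6
finger_force: 58.8
```

Call:
play_rows(plan=[0,0,0.3,0,0,0,0,0,0.6,0,0,0,0,0,0.9,0,0,0,0,0,1.2,0,0,0,0,0,1.2,0,0,0,0,0,1.2,0,0,0,0,0,1.2,0,0,0,0,0,1.2,0,0,0])

```text
t: 12.5
tcp_pos: [516.4, -1.1, 113.7]
eef_rot: [[0.873, 0.488, 0.0], [0.488, -0.873, 0.0], [0.0, 0.0, -1.0]]
ft_force: [0.4, 1.1, 0.5]
opening: 7.9
finger_force: 58.9
```

Call:
play_rows(plan=[0,0,0.3,0,0,0,0,0,0.5,0,0,0,0,0,0.5,0,0,0,0,0,0.5,0,0,0,0,0,0.5,0,0,0,0,0,0.5,0,0,0,0,0,0.5,0,0,0,0,0,0.5,0,0,0])

```text
t: 13.3
tcp_pos: [516.7, -1.0, 113.4]
eef_rot: [[0.873, 0.488, 0.001], [0.488, -0.873, 0.0], [0.001, 0.0, -1.0]]
ft_force: [-0.2, 0.6, 6.2]
opening: 7.8
finger_force: 59.4
```

Call:
play_rows(plan=[0,0,0,0,0,-1.5,0,0,0,0,0,-3,0,0,0,0,0,-4.5,0,0,0,0,0,-6,0,0,0,0,0,-7.5,0,0,0,0,0,-9,0,0,0,0,0,-10,0,0,0,0,0,-10])

```text
t: 14.1
tcp_pos: [516.7, -1.1, 113.4]
eef_rot: [[0.775, 0.632, 0.001], [0.632, -0.775, -0.0], [0.001, 0.001, -1.0]]
ft_force: [0.7, 1.2, 4.9]
opening: 7.4
finger_force: 59.4
```

Run:
```python
from h import *
go(516.3,-1.2,113,0.5)
print(telemetry.read_state()["wrist_torque"])
```

```text
t 14.1 pos [516.7  -1.1 113.4] yaw 0.6846 F [0.7 1.2 4.9] open 7.4 q6 0.75
shift [-0.3 -0.2  0.4] turn [ 0.03 -0.04 10.57]
[0.14884317 0.02984297 0.03492398]
```

Call:
play_rows(plan=[0,0,0,0,0,-1.5,0,0,0,0,0,-3,0,0,0,0,0,-4.5,0,0,0,0,0,-6,0,0,0,0,0,-7.5,0,0,0,0,0,-9,0,0,0,0,0,-10,0,0,0,0,0,-10])

```text
t: 14.9
tcp_pos: [516.4, -1.1, 113.1]
eef_rot: [[0.653, 0.757, 0.0], [0.757, -0.653, 0.0], [0.0, 0.0, -1.0]]
ft_force: [0.6, 0.6, 5.3]
opening: 7.7
finger_force: 59.4
```

Call:
play_rows(plan=[0,0,0,0,0,-1.5,0,0,0,0,0,-3,0,0,0,0,0,-4.5,0,0,0,0,0,-6,0,0,0,0,0,-7.5,0,0,0,0,0,-9,0,0,0,0,0,-10,0,0,0,0,0,-10])

```text
t: 15.7
tcp_pos: [516.1, -0.9, 112.9]
eef_rot: [[0.512, 0.859, -0.001], [0.859, -0.512, 0.0], [-0.0, -0.001, -1.0]]
ft_force: [-0.6, 2.2, 3.6]
opening: 7.7
finger_force: 59.4
```

Call:
play_rows(plan=[0,0,0.2,0,0,-1.5,0,0,0.2,0,0,-3,0,0,0.2,0,0,-4.5,0,0,0.2,0,0,-6,0,0,0.2,0,0,-7.5,0,0,0.2,0,0,-8,0,0,0.2,0,0,-8,0,0,0.2,0,0,-8])

```text
t: 16.5
tcp_pos: [516.2, -1.2, 112.8]
eef_rot: [[0.387, 0.922, -0.0], [0.922, -0.387, -0.0], [-0.0, -0.0, -1.0]]
ft_force: [0.1, -0.2, -0.7]
opening: 7.5
finger_force: 58.9
```

Run:
```python
from h import *
go(516.3,-1.2,113,0.5)
print(telemetry.read_state()["wrist_torque"])
```

```text
t 16.5 pos [516.2  -1.2 112.8] yaw 1.1729 F [ 0.1 -0.2 -0.7] open 7.5 q6 0.26
shift [-0.   0.1 -0.2] turn [-1.000e-02  2.000e-02  3.856e+01]
[ 0.04818841 -0.04784028 -0.04967622]
```

The upward force vanished at yaw 1.17, so the slot is probably here. I'll probe downward.

Call:
play_rows(plan=[0,0,0.3,0,0,0,0,0,0.6,0,0,0,0,0,0.9,0,0,0,0,0,1.2,0,0,0,0,0,1.2,0,0,0,0,0,1.2,0,0,0,0,0,1.2,0,0,0,0,0,1.2,0,0,0])

```text
t: 17.3
tcp_pos: [516.4, -1.1, 111.7]
eef_rot: [[0.387, 0.922, 0.0], [0.922, -0.387, 0.0], [0.0, 0.0, -1.0]]
ft_force: [-0.5, -0.1, -1.3]
opening: 7.7
finger_force: 58.9
```

Call:
play_rows(plan=[0,0,1,0,0,0,0,0,2,0,0,0,0,0,3,0,0,0,0,0,4,0,0,0,0,0,5,0,0,0,0,0,5.5,0,0,0,0,0,6,0,0,0,0,0,6,0,0,0])

```text
t: 18.1
tcp_pos: [516.4, -1.0, 105.6]
eef_rot: [[0.387, 0.922, -0.0], [0.922, -0.387, 0.0], [0.0, -0.0, -1.0]]
ft_force: [-0.2, -0.2, -0.8]
opening: 7.4
finger_force: 58.9
```

Call:
play_rows(plan=[0,0,0.5,0,0,0,0,0,1,0,0,0,0,0,1.5,0,0,0,0,0,2,0,0,0,0,0,2.5,0,0,0,0,0,2.5,0,0,0,0,0,2.5,0,0,0,0,0,2.5,0,0,0])

```text
t: 18.9
tcp_pos: [516.4, -1.1, 103.2]
eef_rot: [[0.387, 0.922, 0.0], [0.922, -0.387, 0.0], [0.0, 0.0, -1.0]]
ft_force: [0.6, -0.4, -0.4]
opening: 7.7
finger_force: 58.9
```

Call:
play_rows(plan=[0,0,0.3,0,0,0,0,0,0.6,0,0,0,0,0,0.9,0,0,0,0,0,1.2,0,0,0,0,0,1.5,0,0,0,0,0,1.5,0,0,0,0,0,1.5,0,0,0,0,0,1.5,0,0,0])

```text
t: 19.7
tcp_pos: [516.4, -1.0, 101.8]
eef_rot: [[0.387, 0.922, 0.0], [0.922, -0.387, 0.0], [0.0, 0.0, -1.0]]
ft_force: [0.3, 1.0, -0.4]
opening: 7.6
finger_force: 59.0
```

Call:
play_rows(plan=[0,0,0.3,0,0,0,0,0,0.6,0,0,0,0,0,0.9,0,0,0,0,0,1,0,0,0,0,0,1,0,0,0,0,0,1,0,0,0,0,0,1,0,0,0,0,0,1,0,0,0])

```text
t: 20.5
tcp_pos: [516.5, -0.9, 100.9]
eef_rot: [[0.388, 0.922, 0.0], [0.922, -0.388, 0.0], [0.0, 0.0, -1.0]]
ft_force: [-1.1, 2.1, 5.7]
opening: 7.7
finger_force: 59.5
```

The collar is seated, with about 7 N on the escutcheon. Now I turn clockwise.

Call:
play_rows(plan=[0,0,0,0,0,3,0,0,0,0,0,6,0,0,0,0,0,9,0,0,0,0,0,12,0,0,0,0,0,15,0,0,0,0,0,18,0,0,0,0,0,21,0,0,0,0,0,24])

```text
t: 21.3
tcp_pos: [516.9, -1.2, 100.9]
eef_rot: [[0.73, 0.683, 0.001], [0.683, -0.73, -0.0], [0.001, 0.001, -1.0]]
ft_force: [0.1, 1.3, 5.3]
opening: 7.7
finger_force: 61.5
```

Run:
```python
from h import *
go(516.3,-1.2,101,0.048)
print(telemetry.read_state()["wrist_torque"])
```

```text
t 21.3 pos [516.9  -1.2 100.9] yaw 0.7524 F [0.1 1.3 5.3] open 7.7 q6 0.68
shift [-0.4 -0.4 -0.1] turn [ 4.000e-02 -5.000e-02  4.036e+01]
[0.29451291 0.12258167 0.16934135]
```

Call:
play_rows(plan=[0,0,0,0,0,3,0,0,0,0,0,6,0,0,0,0,0,9,0,0,0,0,0,12,0,0,0,0,0,15,0,0,0,0,0,18,0,0,0,0,0,21,0,0,0,0,0,24])

```text
t: 22.1
tcp_pos: [516.9, -1.3, 100.9]
eef_rot: [[0.945, 0.328, 0.001], [0.328, -0.945, -0.001], [0.001, 0.001, -1.0]]
ft_force: [0.2, 1.5, 4.4]
opening: 7.7
finger_force: 61.6
```

Run:
```python
from h import *
go(516.3,-1.2,101,0.048)
print(telemetry.read_state()["wrist_torque"])
```

```text
t 22.1 pos [516.9  -1.3 100.9] yaw 0.3337 F [0.2 1.5 4.4] open 7.7 q6 1.1
shift [-0.6 -0.4 -0.1] turn [ 0.05 -0.06 16.37]
[0.22195237 0.05190406 0.1851949 ]
```

Call:
play_rows(plan=[0,0,0,0,0,1.5,0,0,0,0,0,3,0,0,0,0,0,4.5,0,0,0,0,0,6,0,0,0,0,0,7.5,0,0,0,0,0,9,0,0,0,0,0,10,0,0,0,0,0,10])

```text
t: 22.9
tcp_pos: [516.8, -1.4, 100.9]
eef_rot: [[0.987, 0.159, 0.001], [0.159, -0.987, -0.0], [0.001, 0.001, -1.0]]
ft_force: [0.6, -0.4, 5.0]
opening: 7.6
finger_force: 60.9
```

Run:
```python
from h import *
go(516.3,-1.2,101,0.048)
print(telemetry.read_state()["wrist_torque"])
p,d,K,R,o=grab("scene"); P=pts(d,K,R,o); np.savez("s6.npz",p=p,d=d,K=K,R=R,o=o)
m=(P[...,0]>565)&(P[...,0]<690)&(abs(P[...,1])<110)&(P[...,2]>60)&(P[...,2]<170)
for a in range(565,690,25):
    k=m&(P[...,0]>a)&(P[...,0]<a+25); print(a,k.sum(),np.median(P[...,2][k]).round(1))
```

```text
t 22.9 pos [516.8  -1.4 100.9] yaw 0.1594 F [ 0.6 -0.4  5. ] open 7.6 q6 1.27
shift [-0.5 -0.3 -0.1] turn [ 0.03 -0.06  6.38]
[-0.1710379  -0.08082437  0.06925913]
565 107 139.4
590 79 130.0
615 67 116.0
640 63 103.4
665 199 74.3
```

The lid is up, with its front about 139 mm high and a slope of about 0.48 rad. Now I release gently and retreat straight up.

Call:
play_rows(plan=[0,0,0,0,0,0,0,0,0,0,0,0,0,0,0,0,0,0,0,0,0,0,0,0,0,0,0,0,0,0,0,0,0,0,0,0,0,0,0,0,0,0,0,0,0,0,0,0], hand=-0.2)

```text
t: 23.75
tcp_pos: [516.4, -1.0, 100.7]
eef_rot: [[0.987, 0.16, 0.0], [0.16, -0.987, 0.0], [0.0, -0.0, -1.0]]
ft_force: [0.5, -0.3, -0.5]
opening: 34.3
finger_force: 0.0
```

Call:
play_rows(plan=[0,0,-5,0,0,0,0,0,-12,0,0,0,0,0,-20,0,0,0,0,0,-30,0,0,0,0,0,-45,0,0,0,0,0,-65,0,0,0,0,0,-85,0,0,0,0,0,-100,0,0,0])

```text
t: 24.55
tcp_pos: [516.9, -1.1, 203.0]
eef_rot: [[0.987, 0.16, 0.003], [0.16, -0.987, -0.0], [0.002, 0.001, -1.0]]
ft_force: [1.0, -0.5, -0.2]
opening: 34.0
finger_force: 0.0
```

Run:
```python
from h import *
go(516.3,-1.2,201,0.048)
p,d,K,R,o=grab("wrist"); P=pts(d,K,R,o); save("fin_w.png",p)
m=(abs(P[...,0]-516)<22)&(abs(P[...,1]+1)<22)&(P[...,2]>115)&(P[...,2]<150)
q=P[m]; print(m.sum(),q.mean(0).round(1),q.min(0).round(1),q.max(0).round(1)); print([np.round(x,1) for x in cv2.minAreaRect(q[:,:2].astype(np.float32))])
ps,d,K,R,o=grab("scene"); P=pts(d,K,R,o)
for a in (565,640):
    k=(P[...,0]>a)&(P[...,0]<a+25)&(abs(P[...,1])<110)&(P[...,2]>60)&(P[...,2]<170); print(a,np.median(P[...,2][k]).round(1))
a=cv2.resize(ps[120:300,200:420],(640,524))[:300]; save("fin.png",np.vstack([p[50:340],a[:300]]))
```

```text
t 24.55 pos [516.9  -1.1 203. ] yaw 0.1607 F [ 1.  -0.5 -0.2] open 34.0 q6 1.27
shift [-0.6 -0.   2. ] turn [ 0.03 -0.14  6.46]
412 [518.1  -1.5 131.7] [499.2  -8.7 115. ] [532.6   5.  135.3]
[array([515.8,  -1.9]), array([34.2,  8. ]), np.float64(12.8)]
565 136.0
640 103.4
```

View pics/fin.png

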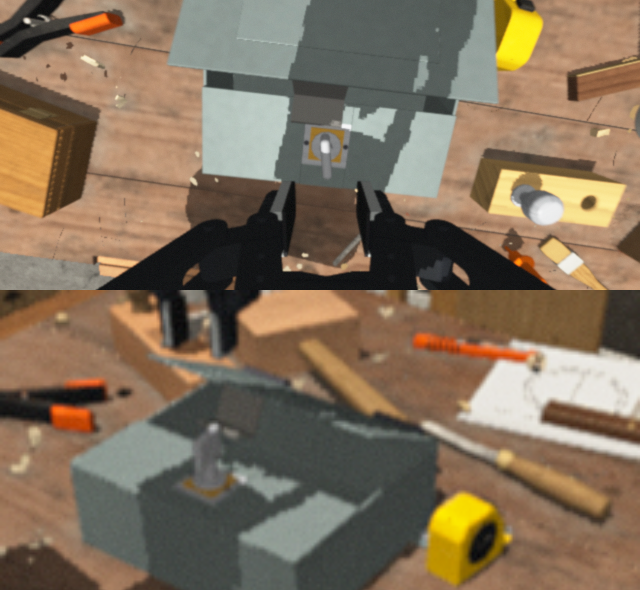

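The picture shows the key upright in the escutcheon at (325,150), released, with its bow top at z≈134, as expected when home. The lid is open, and the round-knobbed key is still in the stand. Handing in.

```bash
python3 -c "
from plant import job; print(job.hand_in())"
```

```text
the job is handed in; nothing more can be done
None
```

The flat-bowed key is fully home, turned and released in the lock, the lid is open, the round-knobbed key was left in its stand, and the job is handed in; the hand-in call returned no verdict.

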